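# Lock out the paint stirrer and clear its plungers

## Task

The motor-driven paint stirrer must be made safe and cleared for washing up: first turn the handle of its isolator box fully to off, then swing the lockout hasp fully out, and leave both so. Only after that, lift every disc plunger hanging on the stirrer up and off its hook and set it down inside the wash tray, which stays flat on the bench. Leave the brush jar, the paint tin and the sponge where they are.

Things in the scene. Friction and masses are not known exactly. Their poses are not given: they have to be found in the camera images.
- isolator: grey isolator box screwed to the bench, face up, 140 (x) x 150 (y) x 60 mm high; origin at the centre of its underside, z up. The rotary handle's axis is vertical at x +25, y 0 mm; the hasp's hinge is vertical at x -55, y -55 mm. It may stand left or right of the tray.
- handle (a joint): rotary isolator handle, rad: 0 is ON (bar along the box's x), 1.571 is OFF at the end stop (bar along the box's y). Grows anticlockwise seen from above; stiff (about 0.12 N m), stays where it is left
- handle_grip (a point): point on the handle's axis at mid-height of its black grip bar, which is 72 mm long (this point's x), 22 mm wide (its y) and 36 mm high, on a round base disc 72 mm across; the disc's top is 18 mm below this point
- hasp (a joint): steel lockout hasp, rad: 0 is tucked in along the box's front (strap along the box's +y), 1.571 is fully swung out (strap along the box's -x, standing out past the front edge). Grows anticlockwise seen from above; light friction (0.05 N m), stays where it is left
- hasp_tab (a point): centre of the finger tab standing up at the free end of the hasp strap: 10 mm thick (this point's x, across the strap), 18 mm along the strap (its y), 34 mm high; the flat strap, 16 mm wide, lies just under it (16 mm below this point is the strap's top)
- hasp_hinge (a point): point on the hasp's vertical hinge axis, 83 mm from the tab's centre, at the same height
- rig: stirrer: grey motor pedestal, in front of it a crossbar (along y, 256 mm) with 4 level hooks at y -108, -36, 36, 108 mm pointing along -x. Origin on the bench under the crossbar. Hook: 8 mm rod, top 165 mm above the bench, its end 63 mm from the bar's middle, with an 8 mm thick lip turned up 10 mm; a plunger raised 12 to 24 mm clears it. Left or right of the tray
- tray: loose grey wash tray, open on top, 212 x 212 mm outside, 28 mm high, walls and floor about 6 mm (inside 200 x 200 mm); origin at the centre of its underside, z up; 0.6 kg
- plunger0_mid (a point): disc plunger, may be absent; 170 mm tall, 0.28 kg: steel foot disc 68 mm across, 12 thick, under a flat white stem 40 mm wide (y) and 14 thick (x); z to the grip end. This point is 85 mm above the disc's underside; 1 to 35 mm above it a slot 24 mm wide goes through the stem, 35 to 85 mm above it is the solid grip block. Stands by itself on its disc. Starts hanging by the slot's top on a hook
- plunger1_mid (a point): disc plunger, may be absent; 170 mm tall, 0.28 kg: steel foot disc 68 mm across, 12 thick, under a flat white stem 40 mm wide (y) and 14 thick (x); z to the grip end. This point is 85 mm above the disc's underside; 1 to 35 mm above it a slot 24 mm wide goes through the stem, 35 to 85 mm above it is the solid grip block. Stands by itself on its disc. Starts hanging by the slot's top on a hook
- plunger2_mid (a point): disc plunger, may be absent; 170 mm tall, 0.28 kg: steel foot disc 68 mm across, 12 thick, under a flat white stem 40 mm wide (y) and 14 thick (x); z to the grip end. This point is 85 mm above the disc's underside; 1 to 35 mm above it a slot 24 mm wide goes through the stem, 35 to 85 mm above it is the solid grip block. Stands by itself on its disc. Starts hanging by the slot's top on a hook
- plunger3_mid (a point): disc plunger, may be absent; 170 mm tall, 0.28 kg: steel foot disc 68 mm across, 12 thick, under a flat white stem 40 mm wide (y) and 14 thick (x); z to the grip end. This point is 85 mm above the disc's underside; 1 to 35 mm above it a slot 24 mm wide goes through the stem, 35 to 85 mm above it is the solid grip block. Stands by itself on its disc. Starts hanging by the slot's top on a hook
- brush_jar: bystander: clear jar 70 mm across, 85 mm high, with brushes standing to about 210 mm; origin under its centre
- paint_tin: bystander: paint tin 74 mm across, 85 mm high; origin under its centre
- sponge: bystander: sponge block 75 x 110 x 45 mm; origin under its centre
Not all that is in view belongs to the job. Leave any purple look-alike of the part that bears plunger2_mid alone.

How it is judged:
On the way, in this order (a step that is already met when the one before it is completed fails the run):
1. The isolator handle is turned fully to off (value of joint handle above 1.45 rad), for 0.2 s.
2. The lockout hasp is swung fully out, the handle still off (value of joint hasp above 1.35 rad and value of joint handle above 1.45 rad), for 0.2 s.
At the end, for the whole second after the job is handed in: Handle within 7 degrees of its off stop, hasp within 13 degrees of fully out, every present plunger at rest in the tray (its mid-point inside the tray's outline and no higher than a plunger standing on its floor, within 1.5 cm; standing or lying), the tray flat on the bench (all of step 2 and angle between tray's own z axis and vertical below 0.1 rad and height (world z) of tray below 0.01 m and x of plunger0_mid in the frame of tray between -0.1 and 0.1 m and y of plunger0_mid in the frame of tray between -0.1 and 0.1 m and z of each of plunger0_mid, plunger1_mid, plunger2_mid, plunger3_mid in the frame of tray below 0.105 m and linear speed of each of plunger0, plunger1, plunger2, plunger3 below 0.03 m/s and x of plunger1_mid in the frame of tray between -0.1 and 0.1 m and y of plunger1_mid in the frame of tray between -0.1 and 0.1 m and x of plunger2_mid in the frame of tray between -0.1 and 0.1 m and y of plunger2_mid in the frame of tray between -0.1 and 0.1 m and x of plunger3_mid in the frame of tray between -0.1 and 0.1 m and y of plunger3_mid in the frame of tray between -0.1 and 0.1 m); the robot touches nothing.
It fails at once if The hasp is swung out while the isolator is not off (value of joint hasp above 0.5 rad and value of joint handle below 1.3 rad).
It fails at once if A plunger has been taken off its hook (moved over 6 cm) while the hasp is not out (value of joint hasp below 1.2 rad and distance of any of plunger0_mid, plunger1_mid, plunger2_mid, plunger3_mid from where it was at the start of the episode above 0.06 m).
It fails at once if The brush jar, paint tin or sponge is pushed more than 3 cm or knocked over (distance of any of brush_jar, paint_tin, sponge from where it was at the start of the episode above 0.03 m or angle between any of brush_jar, paint_tin, sponge's own z axis and vertical above 0.5 rad).
Of plunger0, plunger1, plunger2, plunger3 only 3 to 4 are there at a start; the rules pass over those that are not, and their reading is None.
At some moment in a run one of tray may be knocked a few centimetres aside while the robot is not near it.
Once in a run the grip may slacken for a moment while it holds something.
It also fails if it takes over 210 s, if anything falls off the work surface, if the arm or the gripper's body presses on something with over 40 N, if the wrist force passes 120 N, or if a joint passes its speed limit or range.

## Robot

A 7-joint arm with a two-finger parallel gripper is mounted at the origin on the work surface. World frame = base frame: x ahead of the robot, y to its left, z up, the work surface at z = 0. Lengths are in m, angles in rad, forces in N, time in s.
With the tool pointing down it reaches from about 0.35 to 0.775 m from the base axis. Payload 3.1 kg.
Tool frame: the origin (TCP) lies at the very end of the fingers, on their centre line; the grasp point (between the pads) lies 19 mm behind it; z points along the fingers, y is the line along which they close (so a half turn about z gives the same grasp; the last joint's range is limited). The gripper opens to 85 mm and grips with 20 to 120 N. Pads are 22 mm wide; open, the fingers measure 114 mm over their backs; the gripper's body (76 mm by 85 mm) begins 54 mm behind the grasp point. The pads swing forward as they close: fully open they stand 13 mm farther back than shut.
Start: joints at [1.066, 0.311, 0.014, 1.512, -0.004, 1.319, -0.027], TCP at [0.246, -0.492, 0.231] pointing down, gripper open.
Joint ranges: [-2.7, 2.7], [-0.3, 1.91], [-1.27, 1.3], [0.12, 2.57], [-1.44, 4.58], [0.2, 2.03], [-3.05, 3.05]. Speed limits (rad/s): [2.79, 2.79, 3.14, 3.14, 3.14, 3.14, 3.14].

## Interface

Orientations are given as a unit quaternion [x, y, z, w].
In Python, from plant import readout, read_camera, ctrl gives the robot as it stands.
- The arm moves only by the shell command python3 -m pendant 'ROWS'. ROWS is JSON, a list of rows, each an object of numbers: "dx", "dy", "dz": the shift along the world's x, y, z in cm; "wx", "wy", "wz": the turn, a rotation vector about the world's x, y, z in rad; "grip": the finger opening in cm, from 0 to 8.54. A call has 1 to 20 rows; each row is the pose to reach, as a shift and turn from the pose commanded when the call began; what a row does not reach only later rows make up. A row lasts 1/10 s, in which the tool goes at most 50 mm and 8.59 degrees, less where a joint would pass 70% of its speed; a pose out of reach is approached as far as the arm can. A call with a gripper value outside its range is refused whole. The fingers move at their own pace and stop on an object; the grip force is fixed at half the most. Time passes only in rows, so rows that repeat a pose let the fingers close. It gives the time, the measured TCP pose, the force, the opening and the grip force at its end, in the units of the state.
- readout.read_state(): the state, without advancing time (a new reading comes with each control period).
- read_camera(name): name is "scene" or "top" or "wrist"; returns a dict with "color" (480x640x3 uint8, red, green, blue), "depth" (480x640 float32, m along the optical axis (not along the pixel's ray), 0 where there is no reading), "camera_matrix" (3x3 intrinsics, pixels), "origin" and "attitude" of the camera in the world. Camera axes: x right, y up, looking along -z (the intrinsics and any distortion apply to the point x, -y, -z); pixel columns grow to the right and rows downward; lengths in m; the calibration is good to about 2 mm. A picture is of the moment at which its call begins.
- ctrl.close_job(): hands the job in; it is judged then, once.
The state is a dict: "time": time; "q": joint angles; "dq": joint speeds; "effort": joint torques, N m; "tool_pos": TCP position; "orientation": TCP orientation; "ft_force": force on the tool from outside, world axes, zero at the start; "torque": the same for the moment, N m; "opening": finger opening in m; "grip_force": force on a finger pad.
Only numpy, scipy, OpenCV 4.12 (cv2) and the standard library are available. Lean on these libraries where they do the work, as an engineer would, in place of code of your own. Each camera call takes 0.05 s, during which the arm holds its last target. There are 200 camera calls.

## Working session

There is one attempt and no reset: what is moved stays moved. The work goes in short steps, Python scripts to look and compute and a shell command to move; the robot and the scene stay as the last step left them, time stands still between calls to the robot, and variables do not carry over. Pictures are saved under pics/ and viewed, at most 14 in all, crops included, and the job is handed in when it is done.

```bash
mkdir -p pics; ls; cat > h.py <<'E'
import numpy as np, cv2
from scipy.spatial.transform import Rotation as R
from plant import readout, read_camera, ctrl
def shot(n,save=None):
    c=read_camera(n)
    if save: cv2.imwrite('pics/'+save,c['color'][:,:,::-1])
    return c
def att(c):
    a=np.array(c['attitude'],float)
    return a if a.shape==(3,3) else R.from_quat(a).as_matrix()
def cloud(c):
    K=c['camera_matrix'];d=c['depth'];v,u=np.mgrid[0:480,0:640]
    P=np.stack([(u-K[0][2])/K[0][0]*d,-(v-K[1][2])/K[1][1]*d,-d],-1)
    W=P@att(c).T+np.array(c['origin']); W[d<=0]=np.nan
    return W
E
python3 - <<'E'
from h import *
for n in('scene','top'):
    c=shot(n,n+'0.png'); print(n,c['origin'],c['attitude'],c['camera_matrix'],c.keys())
    np.save(n+'0.npy',cloud(c))
s=readout.read_state(); print(s)
E
```

```text
pics
scene [1.20323341 0.35490996 1.05578453] [0.17401842 0.28114934 0.79748548 0.50466776] [[535.02308021   0.         317.95738344]
 [  0.         535.02308021 233.17612735]
 [  0.           0.           1.        ]] dict_keys(['color', 'depth', 'camera_matrix', 'origin', 'attitude'])
top [0.39337662 0.01466838 1.11305351] [-0.0423724   0.05737185  0.70892413 -0.70166917] [[491.75653639   0.         326.56982908]
 [  0.         491.75653639 226.69582022]
 [  0.           0.           1.        ]] dict_keys(['color', 'depth', 'camera_matrix', 'origin', 'attitude'])
{'time': 0.1, 'q': array([ 1.06627494,  0.31166237,  0.01394976,  1.51292288, -0.00441543,
        1.31921711, -0.02722266]), 'dq': array([-0.00068158, -0.00031338,  0.00035978, -0.00354979,  0.00014499,
       -0.0023426 ,  0.00226408]), 'effort': array([ 5.52824222e-04, -3.80856335e+01,  1.46608609e-01, -2.31240374e+01,
        1.23046068e-02,  8.19637411e-03, -2.51639801e-05]), 'tool_pos': array([ 0.24529756, -0.49151741,  0.23030988]), 'orientation': array([ 9.73332800e-01,  2.29395015e-01, -2.80344187e-04, -1.05278432e-03]), 'ft_force': array([-0.58270305, -1.17080763, -0.00876699]), 'torque': array([-0.03626505, -0.04170317, -0.02038749]), 'grip_force': 0.0, 'opening': 0.08509100307585696}
```

View pics/scene0.png

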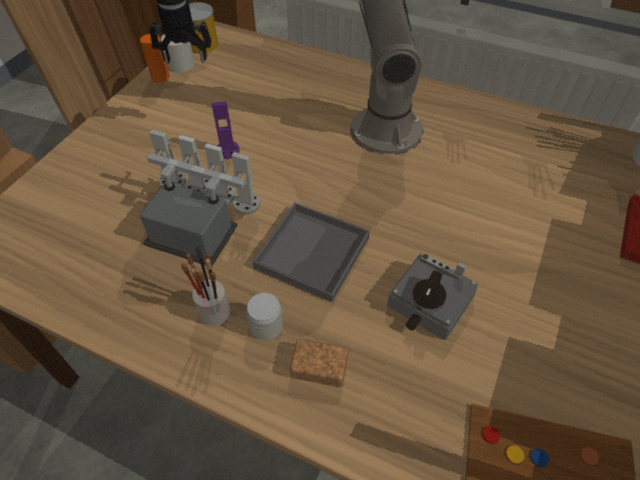

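View pics/top0.png

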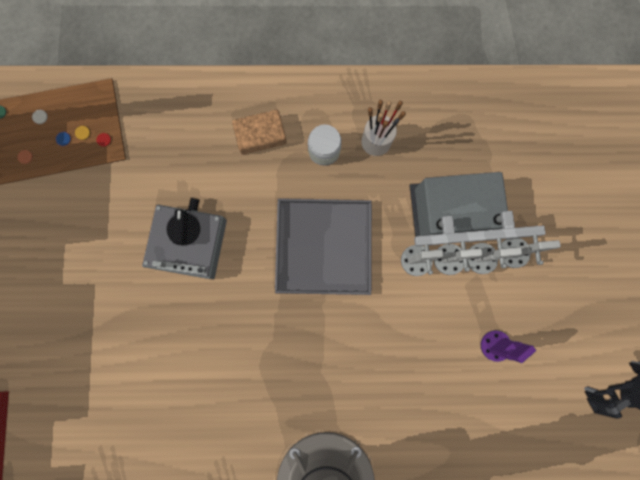

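The scene shows the isolator (top px 185,240), tray (323,246), the rig with four white plungers (top px 415–545, 250), and a purple look-alike standing at (505,347), which I leave alone. Next I measure them.

```bash
python3 - <<'E'
from h import *
im={n:cv2.imread(f'pics/{n}0.png') for n in('top','scene')}
W=np.load('top0.npy')
def rect(m,name):
    P=W[m][:,:2]; r=cv2.minAreaRect((P*1000).astype(np.float32)); print(name,r,len(P))
v,u=np.mgrid[0:480,0:640]
def box(a,b,c,d): return (u>=a)&(u<b)&(v>=c)&(v<d)
z=W[:,:,2]
m=box(130,240,190,290)
print('iso z hist',np.histogram(z[m],bins=np.arange(-.01,.14,.01)))
rect(m&(z>.045)&(z<.068),'isotop'); rect(m&(z>.095),'grip'); rect(m&(z>.07)&(z<.09),'disc')
m=box(265,385,190,305); rect(m&(z>.018)&(z<.04),'tray'); 
m=box(390,600,200,290); print(np.histogram(z[m],bins=np.arange(0,.25,.01)))
rect(m&(z>.19),'plung tops')
mm=(m&(z>.2)).astype(np.uint8); n,l,s,c=cv2.connectedComponentsWithStats(mm)
for i in range(1,n):
    if s[i,4]>5: print(c[i],s[i,4],np.median(W[l==i],0))
a=cv2.resize(im['top'][190:290,130:240],None,fx=4,fy=4,interpolation=2)
b=cv2.resize(im['top'][190:290,395:575],None,fx=4,fy=4,interpolation=2)
c=cv2.resize(im['scene'][240:345,375:485],None,fx=3.6,fy=3.6,interpolation=2)
d=cv2.resize(im['scene'][90:265,130:275],None,fx=2.6,fy=2.2,interpolation=2)
o=np.zeros((800,1160,3),np.uint8)
o[:a.shape[0],:a.shape[1]]=a;o[:b.shape[0],440:440+b.shape[1]]=b;o[400:400+c.shape[0],:c.shape[1]]=c;o[400:400+d.shape[0],440:440+d.shape[1]]=d
cv2.imwrite('pics/crop1.png',cv2.resize(o,(800,552)))
E
```

```text
iso z hist (array([3343, 2807,   60,   63,  170,  216, 1772, 1720,  284,   60,   69,
        396,    3,    0,    0]), array([-0.01,  0.  ,  0.01,  0.02,  0.03,  0.04,  0.05,  0.06,  0.07,
        0.08,  0.09,  0.1 ,  0.11,  0.12,  0.13,  0.14]))
isotop ((516.62841796875, 303.1513366699219), (151.1236572265625, 139.9051513671875), 79.2644271850586) 3414
grip ((514.106689453125, 308.8338928222656), (41.35687255859375, 128.3541259765625), 68.57676696777344) 448
disc ((513.1259765625, 293.19891357421875), (95.90892028808594, 124.44477844238281), 81.8195571899414) 344
tray ((505.97601318359375, -1.8963623046875), (212.5690460205078, 212.3553924560547), 88.39186096191406) 1118
(array([4894,  158,   36,   39,   69, 1856,  154,   78,  100,  110, 1284,
        924,   72,   70,   66,  216, 1888,  120,   63,   77,   83,  634,
          0,    0]), array([0.  , 0.01, 0.02, 0.03, 0.04, 0.05, 0.06, 0.07, 0.08, 0.09, 0.1 ,
       0.11, 0.12, 0.13, 0.14, 0.15, 0.16, 0.17, 0.18, 0.19, 0.2 , 0.21,
       0.22, 0.23, 0.24]))
plung tops ((473.40350341796875, -308.1962585449219), (21.331798553466797, 259.8150634765625), 4.018662929534912) 794
[547.55191257 244.47540984] 183 [ 0.48470498 -0.41458233  0.21374674]
[509.34972678 251.54644809] 183 [ 0.47161265 -0.3423086   0.21398691]
[470.         252.52542373] 177 [ 0.47051306 -0.26945086  0.21372275]
[431.20114943 253.88505747] 174 [ 0.46862047 -0.19690007  0.21393063]
```

View pics/crop1.png

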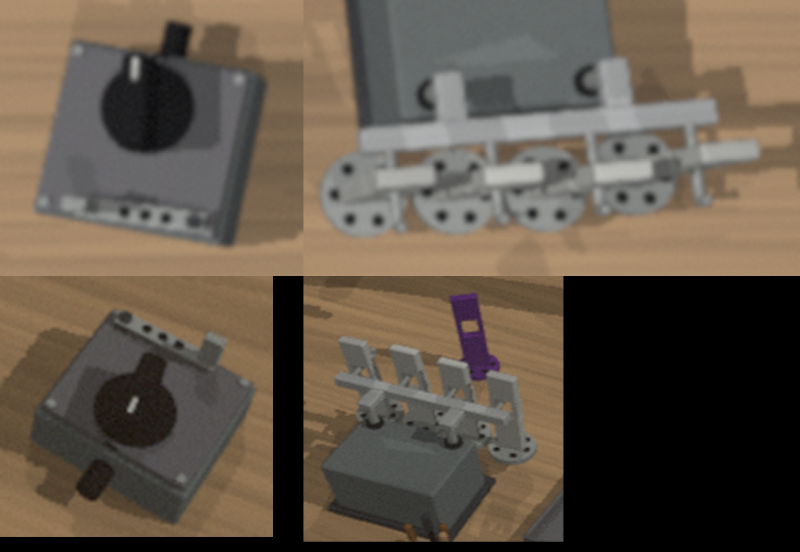

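Top-left and bottom-left crops: the handle bar lies along the box's x with its white mark at the far end. The hasp strap is tucked along the near edge with its tab at +y. Right crops: four white plungers sit on the hooks, and the purple one stands free, so it is not part of the job. I'm moving above the isolator and measuring the crossbar at the same time.

```bash
python3 -m pendant '[{"dz":5,"dx":2,"dy":5},{"dx":29.6,"dy":79,"dz":10,"wz":-0.649},{"dx":29.6,"dy":79,"dz":10,"wz":-0.649},{"dx":29.6,"dy":79,"dz":10,"wz":-0.649},{"dx":29.6,"dy":79,"dz":10,"wz":-0.649},{"dx":29.6,"dy":79,"dz":10,"wz":-0.649},{"dx":29.6,"dy":79,"dz":10,"wz":-0.649},{"dx":29.6,"dy":79,"dz":10,"wz":-0.649},{"dx":29.6,"dy":79,"dz":10,"wz":-0.649},{"dx":29.6,"dy":79,"dz":10,"wz":-0.649},{"dx":29.6,"dy":79,"dz":10,"wz":-0.649},{"dx":29.6,"dy":79,"dz":10,"wz":-0.649},{"dx":29.6,"dy":79,"dz":10,"wz":-0.649},{"dx":29.6,"dy":79,"dz":10,"wz":-0.649},{"dx":29.6,"dy":79,"dz":10,"wz":-0.649},{"dx":29.6,"dy":79,"dz":10,"wz":-0.649},{"dx":29.6,"dy":79,"dz":10,"wz":-0.649},{"dx":29.6,"dy":79,"dz":10,"wz":-0.649},{"dx":29.6,"dy":79,"dz":10,"wz":-0.649},{"dx":29.6,"dy":79,"dz":10,"wz":-0.649}]'
python3 - <<'E'
from h import *
s=readout.read_state();print(s['tool_pos'],R.from_quat(s['orientation']).as_matrix()[:,1],s['q'])
c=shot('wrist','w1.png');W=cloud(c);np.save('w1.npy',W);z=W[:,:,2]
def rect(W,m,n): print(n,cv2.minAreaRect((W[m][:,:2]*1000).astype(np.float32)),np.median(W[m],0),m.sum())
near=(W[:,:,0]>.4)&(W[:,:,0]<.65)&(W[:,:,1]>.18)&(W[:,:,1]<.42)
print(np.histogram(z[near],bins=np.arange(.02,.14,.005)))
T=np.load('top0.npy');zt=T[:,:,2];x,y=T[:,:,0],T[:,:,1]
bar=(zt>.155)&(zt<.175)&(y<-.15)&(y>-.48)&(x>.4)&(x<.6)
k=cv2.morphologyEx(bar.astype(np.uint8),cv2.MORPH_OPEN,np.ones((3,9)))>0
rect(T,k,'bar');print(np.polyfit(T[k][:,1],T[k][:,0],1))
E
```

```text
[ 0.24529756 -0.49151741  0.23030988] [ 0.44655479 -0.89475364 -0.00217804] [ 1.06627494  0.31166237  0.01394976  1.51292288 -0.00441543  1.31921711
 -0.02722266]
(array([0, 0, 0, 0, 0, 0, 0, 0, 0, 0, 0, 0, 0, 0, 0, 0, 0, 0, 0, 0, 0, 0,
       0]), array([0.02 , 0.025, 0.03 , 0.035, 0.04 , 0.045, 0.05 , 0.055, 0.06 ,
       0.065, 0.07 , 0.075, 0.08 , 0.085, 0.09 , 0.095, 0.1  , 0.105,
       0.11 , 0.115, 0.12 , 0.125, 0.13 , 0.135]))
bar ((526.6737060546875, -305.52734375), (53.45908737182617, 256.36798095703125), 4.280378341674805) [ 0.51205786 -0.30488745  0.16409114] 1585
[-0.07289687  0.49293227]invalid input
```

View pics/w1.png

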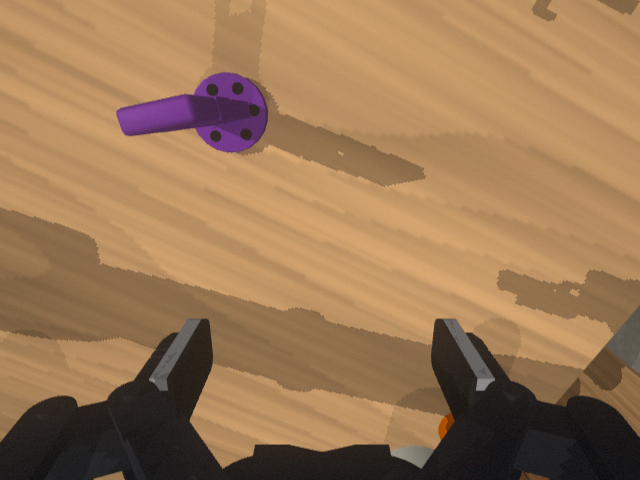

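The wrist view shows the purple look-alike (px 230,110); the arm hasn't moved because the call was refused. I'll retry with every field filled in.

```bash
python3 -m pendant '[{"dx":2,"dy":5,"dz":5,"wx":0,"wy":0,"wz":0,"grip":8}]'; python3 -m pendant -h | head -20
```

```text
time: 0.25
tool_pos: [0.2537, -0.459, 0.2598]
orientation: [0.974, 0.225, -0.004, -0.005]
ft_force: [0.8, 0.6, -0.1]
opening: 0.0801
grip_force: 0.0invalid input: not JSON, or not a number
```

```bash
python3 -m pendant '[{"dx":27.6,"dy":74,"dz":5,"wx":0,"wy":0,"wz":-0.649,"grip":6},{"dx":27.6,"dy":74,"dz":5,"wx":0,"wy":0,"wz":-0.649,"grip":6},{"dx":27.6,"dy":74,"dz":5,"wx":0,"wy":0,"wz":-0.649,"grip":6},{"dx":27.6,"dy":74,"dz":5,"wx":0,"wy":0,"wz":-0.649,"grip":6},{"dx":27.6,"dy":74,"dz":5,"wx":0,"wy":0,"wz":-0.649,"grip":6},{"dx":27.6,"dy":74,"dz":5,"wx":0,"wy":0,"wz":-0.649,"grip":6},{"dx":27.6,"dy":74,"dz":5,"wx":0,"wy":0,"wz":-0.649,"grip":6},{"dx":27.6,"dy":74,"dz":5,"wx":0,"wy":0,"wz":-0.649,"grip":6},{"dx":27.6,"dy":74,"dz":5,"wx":0,"wy":0,"wz":-0.649,"grip":6},{"dx":27.6,"dy":74,"dz":5,"wx":0,"wy":0,"wz":-0.649,"grip":6},{"dx":27.6,"dy":74,"dz":5,"wx":0,"wy":0,"wz":-0.649,"grip":6},{"dx":27.6,"dy":74,"dz":5,"wx":0,"wy":0,"wz":-0.649,"grip":6},{"dx":27.6,"dy":74,"dz":5,"wx":0,"wy":0,"wz":-0.649,"grip":6},{"dx":27.6,"dy":74,"dz":5,"wx":0,"wy":0,"wz":-0.649,"grip":6},{"dx":27.6,"dy":74,"dz":5,"wx":0,"wy":0,"wz":-0.649,"grip":6},{"dx":27.6,"dy":74,"dz":5,"wx":0,"wy":0,"wz":-0.649,"grip":6},{"dx":27.6,"dy":74,"dz":5,"wx":0,"wy":0,"wz":-0.649,"grip":6},{"dx":27.6,"dy":74,"dz":5,"wx":0,"wy":0,"wz":-0.649,"grip":6},{"dx":27.6,"dy":74,"dz":5,"wx":0,"wy":0,"wz":-0.649,"grip":6},{"dx":27.6,"dy":74,"dz":5,"wx":0,"wy":0,"wz":-0.649,"grip":6}]'
cat >> h.py <<'E'
def rect(W,m,n):
    (c,s,a)=cv2.minAreaRect((W[m][:,:2]*1000).astype(np.float32)); print(n,np.round(c,1),np.round(s,1),round(a,1),np.median(W[m],0).round(4),m.sum())
def st():
    s=readout.read_state(); y=R.from_quat(s['orientation']).as_matrix()[:,1]
    print('t',round(s['time'],1),'tcp',s['tool_pos'].round(4),'yang',round(np.degrees(np.arctan2(y[1],y[0])),1),'F',s['ft_force'].round(1),'op',round(s['opening'],4),'gf',round(s['grip_force'],1))
    return s
E
python3 - <<'E'
from h import *
s=st();print(s['q'].round(2))
c=shot('wrist','w2.png');W=cloud(c);np.save('w2.npy',W);z=W[:,:,2]
near=(W[:,:,0]>.4)&(W[:,:,0]<.65)&(W[:,:,1]>.18)&(W[:,:,1]<.42)
print(np.histogram(z[near],bins=np.arange(.02,.14,.005)))
E
```

```text
time: 2.25
tool_pos: [0.5356, 0.2794, 0.3156]
orientation: [0.996, -0.095, 0.0, 0.001]
ft_force: [0.4, 0.1, 0.6]
opening: 0.06
grip_force: 0.0
t 2.2 tcp [0.5356 0.2794 0.3156] yang -100.9 F [0.4 0.1 0.6] op 0.06 gf 0.0
[-0.14  0.47 -0.61  1.16  0.26  1.59 -2.45]
(array([   62,    46,   306,   387,   122,   725,   411, 10247,   633,
        3093,   148,    64,    66,    70,    77,   187,  1372,   404,
           0,     0,     0,     0,     0]), array([0.02 , 0.025, 0.03 , 0.035, 0.04 , 0.045, 0.05 , 0.055, 0.06 ,
       0.065, 0.07 , 0.075, 0.08 , 0.085, 0.09 , 0.095, 0.1  , 0.105,
       0.11 , 0.115, 0.12 , 0.125, 0.13 , 0.135]))
```

View pics/w2.png

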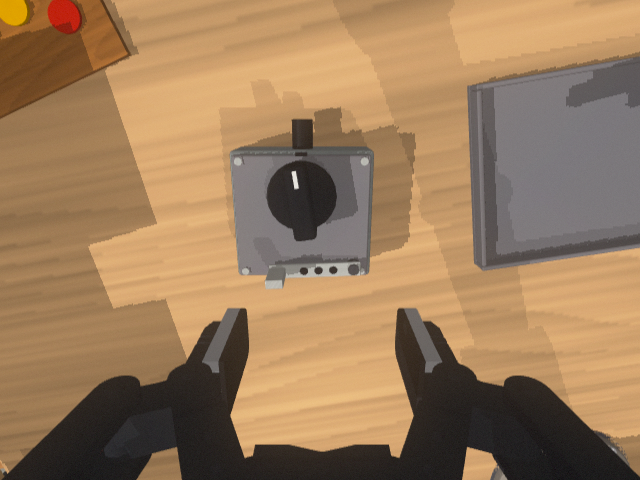

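The handle bar (px 300,200) and hasp tab (px 275,275) are clear. I'll measure both.

```bash
python3 - <<'E'
from h import *
W=np.load('w2.npy');x,y,z=W[:,:,0],W[:,:,1],W[:,:,2]
v,u=np.mgrid[0:480,0:640]
b=lambda a,b_,c,d:(u>a)&(u<b_)&(v>c)&(v<d)
rect(W,b(225,385,140,275)&(z>.052)&(z<.0615),'box')
rect(W,b(260,340,155,250)&(z>.097),'bar')
rect(W,b(260,340,155,250)&(z>.0635)&(z<.075),'disc')
rect(W,b(255,300,255,295)&(z>.075),'tab'); print(np.nanmax(z[b(255,300,255,295)]))
rect(W,b(300,375,255,285)&(z>.0615)&(z<.075),'strap')
E
```

```text
box [515.8 303.8] [143.1 134.1] 79.1 [0.5139 0.3118 0.0586] 10854
bar [539.3 299.8] [22.2 71.7] 87.7 [0.5416 0.2991 0.1043] 1766
disc [540.8 299.4] [71.1 68.8] 83.7 [0.5405 0.2869 0.0686] 2130
tab [463.3 342.6] [18.1 10.4] 80.9 [0.4662 0.3415 0.0978] 332
0.10156592125262986
strap [453.9 283.2] [68.5 16.7] 81.7 [0.4549 0.2842 0.0669] 860
```

```bash
python3 -m pendant '[{"dx":-0.1,"dy":0,"dz":-10,"wx":0,"wy":0,"wz":0.15,"grip":6},{"dx":-0.1,"dy":0,"dz":-15,"wx":0,"wy":0,"wz":0.15,"grip":6},{"dx":-0.1,"dy":0,"dz":-18,"wx":0,"wy":0,"wz":0.15,"grip":6},{"dx":-0.1,"dy":0,"dz":-18,"wx":0,"wy":0,"wz":0.15,"grip":6},{"dx":-0.1,"dy":0,"dz":-18,"wx":0,"wy":0,"wz":0.15,"grip":6},{"dx":-0.1,"dy":0,"dz":-18,"wx":0,"wy":0,"wz":0.15,"grip":6},{"dx":-0.1,"dy":0,"dz":-18,"wx":0,"wy":0,"wz":0.15,"grip":6}]'
python3 -c "
from h import *
s=st();print(s['q'].round(2))"
```

```text
time: 3.0
tool_pos: [0.536, 0.2827, 0.1385]
orientation: [1.0, -0.019, 0.002, -0.001]
ft_force: [0.4, 0.3, 0.2]
opening: 0.0599
grip_force: 0.0
t 3.0 tcp [0.536  0.2827 0.1385] yang -92.1 F [0.4 0.3 0.2] op 0.0599 gf 0.0
[-0.11  0.56 -0.61  1.48  0.33  1.21 -2.37]
```

```bash
python3 -m pendant '[{"dx":0.4,"dy":1.65,"dz":0,"wx":0,"wy":0,"wz":0,"grip":6},{"dx":0.4,"dy":1.65,"dz":0,"wx":0,"wy":0,"wz":0,"grip":6},{"dx":0.4,"dy":1.65,"dz":-3,"wx":0,"wy":0,"wz":0,"grip":6},{"dx":0.4,"dy":1.65,"dz":-5,"wx":0,"wy":0,"wz":0,"grip":6},{"dx":0.4,"dy":1.65,"dz":-6.2,"wx":0,"wy":0,"wz":0,"grip":6},{"dx":0.4,"dy":1.65,"dz":-6.2,"wx":0,"wy":0,"wz":0,"grip":6},{"dx":0.4,"dy":1.65,"dz":-6.2,"wx":0,"wy":0,"wz":0,"grip":1},{"dx":0.4,"dy":1.65,"dz":-6.2,"wx":0,"wy":0,"wz":0,"grip":1},{"dx":0.4,"dy":1.65,"dz":-6.2,"wx":0,"wy":0,"wz":0,"grip":1},{"dx":0.4,"dy":1.65,"dz":-6.2,"wx":0,"wy":0,"wz":0,"grip":1},{"dx":0.4,"dy":1.65,"dz":-6.2,"wx":0,"wy":0,"wz":0,"grip":1},{"dx":0.4,"dy":1.65,"dz":-6.2,"wx":0,"wy":0,"wz":0,"grip":1}]'
```

```text
time: 4.2
tool_pos: [0.5391, 0.2994, 0.0751]
orientation: [1.0, -0.018, 0.001, -0.001]
ft_force: [-0.3, 1.1, 6.5]
opening: 0.0211
grip_force: 60.0
```

```bash
python3 -m pendant '[{"dx":0,"dy":0,"dz":0.2,"wx":0,"wy":0,"wz":0.12,"grip":1},{"dx":0,"dy":0,"dz":0.2,"wx":0,"wy":0,"wz":0.24,"grip":1},{"dx":0,"dy":0,"dz":0.2,"wx":0,"wy":0,"wz":0.36,"grip":1},{"dx":0,"dy":0,"dz":0.2,"wx":0,"wy":0,"wz":0.48,"grip":1},{"dx":0,"dy":0,"dz":0.2,"wx":0,"wy":0,"wz":0.6,"grip":1},{"dx":0,"dy":0,"dz":0.2,"wx":0,"wy":0,"wz":0.72,"grip":1},{"dx":0,"dy":0,"dz":0.2,"wx":0,"wy":0,"wz":0.84,"grip":1},{"dx":0,"dy":0,"dz":0.2,"wx":0,"wy":0,"wz":0.96,"grip":1},{"dx":0,"dy":0,"dz":0.2,"wx":0,"wy":0,"wz":1.08,"grip":1},{"dx":0,"dy":0,"dz":0.2,"wx":0,"wy":0,"wz":1.2,"grip":1},{"dx":0,"dy":0,"dz":0.2,"wx":0,"wy":0,"wz":1.32,"grip":1},{"dx":0,"dy":0,"dz":0.2,"wx":0,"wy":0,"wz":1.4,"grip":1},{"dx":0,"dy":0,"dz":0.2,"wx":0,"wy":0,"wz":1.45,"grip":1},{"dx":0,"dy":0,"dz":0.2,"wx":0,"wy":0,"wz":1.48,"grip":1},{"dx":0,"dy":0,"dz":0.2,"wx":0,"wy":0,"wz":1.48,"grip":1}]'
python3 -c "
from h import *
s=st();print(s['q'].round(2),s['torque'])"
```

```text
time: 5.7
tool_pos: [0.5398, 0.2982, 0.0752]
orientation: [0.752, 0.659, 0.001, -0.0]
ft_force: [3.6, 2.4, -2.7]
opening: 0.0214
grip_force: 76.9
t 5.7 tcp [0.5398 0.2982 0.0752] yang -7.6 F [ 3.6  2.4 -2.7] op 0.0214 gf 76.9
[ 0.03  0.75 -0.91  1.5   0.62  1.19 -1.12] [ 0.48980557 -0.67686453 -1.81806609]
```

```bash
python3 -m pendant '[{"dx":0,"dy":0,"dz":0,"wx":0,"wy":0,"wz":-0.06,"grip":5},{"dx":0,"dy":0,"dz":0,"wx":0,"wy":0,"wz":-0.06,"grip":5},{"dx":0,"dy":0,"dz":0,"wx":0,"wy":0,"wz":-0.06,"grip":5},{"dx":0,"dy":0,"dz":3,"wx":0,"wy":0,"wz":-0.06,"grip":5},{"dx":0,"dy":0,"dz":6,"wx":0,"wy":0,"wz":-0.06,"grip":5},{"dx":0,"dy":0,"dz":10,"wx":0,"wy":0,"wz":-0.06,"grip":5},{"dx":-4,"dy":2,"dz":12,"wx":0,"wy":0,"wz":-0.06,"grip":3},{"dx":-7.6,"dy":4.4,"dz":12,"wx":0,"wy":0,"wz":-0.06,"grip":3},{"dx":-7.6,"dy":4.4,"dz":12,"wx":0,"wy":0,"wz":-0.06,"grip":3},{"dx":-7.6,"dy":4.4,"dz":12,"wx":0,"wy":0,"wz":-0.06,"grip":3}]'
python3 - <<'E'
from h import *
st()
c=shot('top','t2.png');W=cloud(c);z=W[:,:,2];x,y=W[:,:,0],W[:,:,1]
w=shot('wrist');V=cloud(w);zz=V[:,:,2]
b=lambda W,x0,x1,y0,y1:(W[:,:,0]>x0)&(W[:,:,0]<x1)&(W[:,:,1]>y0)&(W[:,:,1]<y1)
rect(W,b(W,.48,.6,.24,.36)&(z>.095)&(z<.112),'bar top')
for n,A in(('bar w',b(V,.48,.6,.24,.36)),('tab w',b(V,.43,.495,.31,.37))):
    m=A&(zz>.09)&(zz<.112)
    if m.sum()>20: rect(V,m,n)
cv2.imwrite('pics/w3.png',w['color'][:,:,::-1])
E
```

```text
time: 6.7
tool_pos: [0.4605, 0.3433, 0.1958]
orientation: [0.768, 0.64, 0.0, 0.001]
ft_force: [-0.4, -0.4, 0.6]
opening: 0.0297
grip_force: 0.0
t 6.7 tcp [0.4605 0.3433 0.1958] yang -10.4 F [-0.4 -0.4  0.6] op 0.0297 gf 0.0
bar top [540.9 298.3] [72.2 22. ] 79.2 [0.5404 0.2966 0.1053] 383
bar w [538.4 300.7] [71.6 22.1] 79.4 [0.537  0.3057 0.104 ] 3782
tab w [462.5 343.3] [18.5  9.8] 79.8 [0.4626 0.3446 0.0994] 461
```

View pics/w3.png

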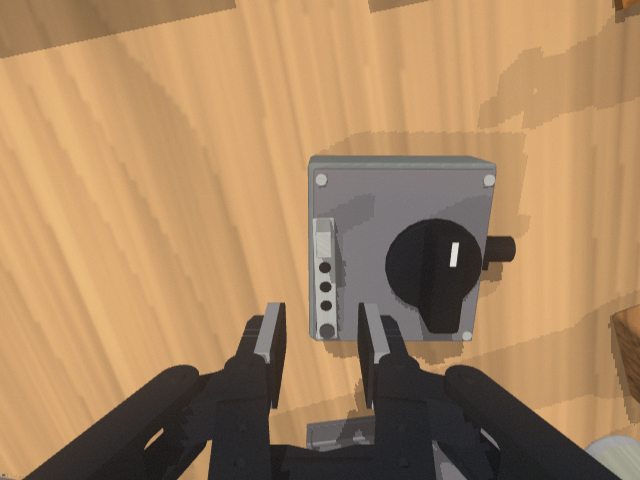

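The bar now reads 79.3°, which is the box's y, so the handle is off. Next I cage the hasp tab.

```bash
python3 -m pendant '[{"dx":0.25,"dy":0,"dz":-4,"wx":0,"wy":0,"wz":0,"grip":3},{"dx":0.25,"dy":0,"dz":-8,"wx":0,"wy":0,"wz":0,"grip":3},{"dx":0.25,"dy":0,"dz":-10,"wx":0,"wy":0,"wz":0,"grip":3},{"dx":0.25,"dy":0,"dz":-11.9,"wx":0,"wy":0,"wz":0,"grip":3},{"dx":0.25,"dy":0,"dz":-11.9,"wx":0,"wy":0,"wz":0,"grip":3},{"dx":0.25,"dy":0,"dz":-11.9,"wx":0,"wy":0,"wz":0,"grip":1.4},{"dx":0.25,"dy":0,"dz":-11.9,"wx":0,"wy":0,"wz":0,"grip":1.4},{"dx":0.25,"dy":0,"dz":-11.9,"wx":0,"wy":0,"wz":0,"grip":1.4}]'
python3 -c "
from h import *
st()"
```

```text
time: 7.6
tool_pos: [0.4656, 0.343, 0.0777]
orientation: [0.77, 0.638, 0.001, 0.0]
ft_force: [0.4, -0.8, -0.1]
opening: 0.0139
grip_force: 0.0
t 7.6 tcp [0.4656 0.343  0.0777] yang -10.7 F [ 0.4 -0.8 -0.1] op 0.0139 gf 0.0
```

```bash
python3 -m pendant '[{"dx":-0.7,"dy":0.04,"dz":0,"wx":0,"wy":0,"wz":0.087,"grip":1.4},{"dx":-1.45,"dy":0.08,"dz":0,"wx":0,"wy":0,"wz":0.175,"grip":1.4},{"dx":-2.2,"dy":0,"dz":0,"wx":0,"wy":0,"wz":0.262,"grip":1.4},{"dx":-2.9,"dy":-0.1,"dz":0,"wx":0,"wy":0,"wz":0.349,"grip":1.4},{"dx":-3.6,"dy":-0.3,"dz":0,"wx":0,"wy":0,"wz":0.436,"grip":1.4},{"dx":-4.3,"dy":-0.53,"dz":0,"wx":0,"wy":0,"wz":0.524,"grip":1.4},{"dx":-4.95,"dy":-0.84,"dz":0,"wx":0,"wy":0,"wz":0.611,"grip":1.4},{"dx":-5.6,"dy":-1.2,"dz":0,"wx":0,"wy":0,"wz":0.698,"grip":1.4},{"dx":-6.2,"dy":-1.6,"dz":0,"wx":0,"wy":0,"wz":0.785,"grip":1.4},{"dx":-6.75,"dy":-2.05,"dz":0,"wx":0,"wy":0,"wz":0.873,"grip":1.4},{"dx":-7.27,"dy":-2.57,"dz":0,"wx":0,"wy":0,"wz":0.96,"grip":1.4},{"dx":-7.75,"dy":-3.13,"dz":0,"wx":0,"wy":0,"wz":1.047,"grip":1.4},{"dx":-8.15,"dy":-3.73,"dz":0,"wx":0,"wy":0,"wz":1.134,"grip":1.4},{"dx":-8.53,"dy":-4.35,"dz":0,"wx":0,"wy":0,"wz":1.222,"grip":1.4},{"dx":-8.83,"dy":-5,"dz":0,"wx":0,"wy":0,"wz":1.309,"grip":1.4},{"dx":-9.1,"dy":-5.7,"dz":0,"wx":0,"wy":0,"wz":1.396,"grip":1.4},{"dx":-9.3,"dy":-6.4,"dz":0,"wx":0,"wy":0,"wz":1.484,"grip":1.4},{"dx":-9.43,"dy":-7.1,"dz":0,"wx":0,"wy":0,"wz":1.55,"grip":1.4},{"dx":-9.43,"dy":-7.1,"dz":0,"wx":0,"wy":0,"wz":1.55,"grip":1.4},{"dx":-9.43,"dy":-7.1,"dz":0,"wx":0,"wy":0,"wz":1.55,"grip":1.4}]'
python3 -c "
from h import *
s=st();print(s['q'].round(2))"
```

```text
time: 9.6
tool_pos: [0.3712, 0.2736, 0.0776]
orientation: [0.104, 0.995, 0.002, 0.001]
ft_force: [0.9, 3.6, 0.3]
opening: 0.0138
grip_force: 2.2
t 9.6 tcp [0.3712 0.2736 0.0776] yang 78.1 F [0.9 3.6 0.3] op 0.0138 gf 2.2
[ 0.25  0.62 -1.25  1.93  0.67  1.09  0.09]
```

```bash
python3 -m pendant '[{"dx":0,"dy":0,"dz":0,"wx":0,"wy":0,"wz":0,"grip":3},{"dx":0,"dy":0,"dz":0,"wx":0,"wy":0,"wz":0,"grip":3},{"dx":0,"dy":0,"dz":4,"wx":0,"wy":0,"wz":0,"grip":3},{"dx":0,"dy":0,"dz":8,"wx":0,"wy":0,"wz":0,"grip":3},{"dx":1,"dy":-3,"dz":12,"wx":0,"wy":0,"wz":-0.1,"grip":4},{"dx":2,"dy":-7,"dz":15,"wx":0,"wy":0,"wz":-0.2,"grip":4},{"dx":3,"dy":-11,"dz":18,"wx":0,"wy":0,"wz":-0.3,"grip":4},{"dx":4,"dy":-15,"dz":20,"wx":0,"wy":0,"wz":-0.4,"grip":4},{"dx":5,"dy":-19,"dz":20,"wx":0,"wy":0,"wz":-0.5,"grip":4},{"dx":6,"dy":-23,"dz":20,"wx":0,"wy":0,"wz":-0.6,"grip":4},{"dx":7,"dy":-27,"dz":20,"wx":0,"wy":0,"wz":-0.7,"grip":4},{"dx":8,"dy":-31,"dz":20,"wx":0,"wy":0,"wz":-0.8,"grip":4},{"dx":8,"dy":-31,"dz":20,"wx":0,"wy":0,"wz":-0.9,"grip":4},{"dx":8,"dy":-31,"dz":20,"wx":0,"wy":0,"wz":-1,"grip":4},{"dx":8,"dy":-31,"dz":20,"wx":0,"wy":0,"wz":-1.1,"grip":4},{"dx":8,"dy":-31,"dz":20,"wx":0,"wy":0,"wz":-1.2,"grip":4},{"dx":8,"dy":-31,"dz":20,"wx":0,"wy":0,"wz":-1.29,"grip":4},{"dx":8,"dy":-31,"dz":20,"wx":0,"wy":0,"wz":-1.29,"grip":4},{"dx":8,"dy":-31,"dz":20,"wx":0,"wy":0,"wz":-1.29,"grip":4}]'
cat >> h.py <<'E'
def b(W,x0,x1,y0,y1,z0,z1): return (W[:,:,0]>x0)&(W[:,:,0]<x1)&(W[:,:,1]>y0)&(W[:,:,1]<y1)&(W[:,:,2]>z0)&(W[:,:,2]<z1)
def tray(W):
    rect(W,b(W,.36,.66,-.15,.15,.018,.035),'tray')
def tops(W,x0=.36,x1=.6,y0=-.47,y1=-.15,z0=.205,z1=.225):
    n,l,s,c=cv2.connectedComponentsWithStats(b(W,x0,x1,y0,y1,z0,z1).astype(np.uint8))
    for i in range(1,n):
        if s[i,4]>40: rect(W,l==i,'top')
E
python3 - <<'E'
from h import *
s=st();print(s['q'].round(2))
c=shot('top','t3.png');W=cloud(c)
rect(W,b(W,.48,.6,.24,.36,.095,.112),'bar'); rect(W,b(W,.33,.42,.22,.32,.085,.11),'tab');rect(W,b(W,.33,.44,.22,.32,.055,.11),'strap')
tray(W);tops(W)
E
```

```text
time: 11.5
tool_pos: [0.4499, -0.0387, 0.2761]
orientation: [0.68, 0.733, -0.001, -0.0]
ft_force: [0.1, 0.4, 0.5]
opening: 0.0402
grip_force: 0.0
t 11.5 tcp [ 0.4499 -0.0387  0.2761] yang 4.3 F [0.1 0.4 0.5] op 0.0402 gf 0.0
[ 0.9   0.18 -0.97  1.65  0.15  1.39 -0.02]
bar [540.9 298.3] [72.2 22.1] 79.4 [0.5405 0.2966 0.1052] 379
tab [370.7 274.6] [10.5 18.1] 81.1 [0.3715 0.2731 0.1   ] 63
strap [403.2 269. ] [22.7 82.6] 73.2 [0.3977 0.2695 0.0684] 333
tray [507.8  39.9] [129.9 212.5] 89.3 [0.5031 0.09   0.0273] 582
top [ 484.8 -417.8] [14.  40.5] 4.2 [ 0.4848 -0.4168  0.2139] 168
top [ 472.4 -345. ] [13.9 41.7] 5.0 [ 0.4725 -0.3439  0.2139] 169
top [ 471.  -270.2] [13.9 39.2] 4.8 [ 0.4714 -0.2703  0.214 ] 167
top [ 469.8 -202.8] [14.  31.7] 4.4 [ 0.4694 -0.2026  0.2142] 128
```

Handle and hasp are both fully over: the tab lies at about 170° from the hinge. Now plunger A, the one nearest the tray.

```bash
python3 -m pendant '[{"dx":0.6,"dy":-5,"dz":0,"wx":0,"wy":0,"wz":0,"grip":4},{"dx":1.2,"dy":-10,"dz":0,"wx":0,"wy":0,"wz":0,"grip":4},{"dx":1.95,"dy":-15,"dz":0,"wx":0,"wy":0,"wz":0,"grip":4},{"dx":1.95,"dy":-15.9,"dz":0,"wx":0,"wy":0,"wz":0,"grip":4},{"dx":1.95,"dy":-15.9,"dz":0,"wx":0,"wy":0,"wz":0,"grip":4},{"dx":1.95,"dy":-15.9,"dz":-3,"wx":0,"wy":0,"wz":0,"grip":4},{"dx":1.95,"dy":-15.9,"dz":-6,"wx":0,"wy":0,"wz":0,"grip":4},{"dx":1.95,"dy":-15.9,"dz":-8.5,"wx":0,"wy":0,"wz":0,"grip":4},{"dx":1.95,"dy":-15.9,"dz":-9.7,"wx":0,"wy":0,"wz":0,"grip":4},{"dx":1.95,"dy":-15.9,"dz":-9.7,"wx":0,"wy":0,"wz":0,"grip":4},{"dx":1.95,"dy":-15.9,"dz":-9.7,"wx":0,"wy":0,"wz":0,"grip":0.5},{"dx":1.95,"dy":-15.9,"dz":-9.7,"wx":0,"wy":0,"wz":0,"grip":0.5},{"dx":1.95,"dy":-15.9,"dz":-9.7,"wx":0,"wy":0,"wz":0,"grip":0.5},{"dx":1.95,"dy":-15.9,"dz":-9.7,"wx":0,"wy":0,"wz":0,"grip":0.5},{"dx":1.95,"dy":-15.9,"dz":-9.7,"wx":0,"wy":0,"wz":0,"grip":0.5}]'
```

```text
time: 13.05
tool_pos: [0.4709, -0.1975, 0.1809]
orientation: [0.681, 0.732, 0.0, 0.001]
ft_force: [-1.8, 0.3, 5.6]
opening: 0.0134
grip_force: 59.4
```

```bash
python3 -m pendant '[{"dx":0,"dy":0,"dz":0.6,"wx":0,"wy":0,"wz":0,"grip":0.5},{"dx":0,"dy":0,"dz":1.2,"wx":0,"wy":0,"wz":0,"grip":0.5},{"dx":0,"dy":0,"dz":1.8,"wx":0,"wy":0,"wz":0,"grip":0.5},{"dx":0,"dy":0,"dz":1.8,"wx":0,"wy":0,"wz":0,"grip":0.5},{"dx":-1,"dy":-0.07,"dz":1.8,"wx":0,"wy":0,"wz":0,"grip":0.5},{"dx":-2,"dy":-0.15,"dz":1.8,"wx":0,"wy":0,"wz":0,"grip":0.5},{"dx":-3,"dy":-0.22,"dz":1.8,"wx":0,"wy":0,"wz":0,"grip":0.5},{"dx":-4,"dy":-0.29,"dz":1.8,"wx":0,"wy":0,"wz":0,"grip":0.5},{"dx":-5,"dy":-0.37,"dz":1.8,"wx":0,"wy":0,"wz":0,"grip":0.5},{"dx":-6,"dy":-0.44,"dz":1.8,"wx":0,"wy":0,"wz":0,"grip":0.5},{"dx":-6.5,"dy":-0.44,"dz":1.8,"wx":0,"wy":0,"wz":0,"grip":0.5},{"dx":-6.5,"dy":-0.44,"dz":1.8,"wx":0,"wy":0,"wz":0,"grip":0.5}]'
python3 - <<'E'
from h import *
st()
c=shot('scene','s4.png');cv2.imwrite('pics/s4c.png',cv2.resize(c['color'][60:330,120:400,::-1],None,fx=2,fy=2))
W=cloud(c);tray(W)
W=cloud(shot('top'));tray(W);tops(W)
E
```

```text
time: 14.25
tool_pos: [0.404, -0.2024, 0.1974]
orientation: [0.681, 0.732, -0.0, 0.0]
ft_force: [-0.6, 0.6, -2.3]
opening: 0.0133
grip_force: 58.6
t 14.2 tcp [ 0.404  -0.2024  0.1974] yang 4.1 F [-0.6  0.6 -2.3] op 0.0133 gf 58.6
tray [505.6  -1.6] [213.5 217.7] 88.4 [0.5226 0.0019 0.0253] 1102
tray [506.2  -1.9] [212.3 212.7] 88.4 [ 0.5118 -0.0053  0.027 ] 1116
top [ 484.6 -417.4] [14.  38.9] 4.7 [ 0.4849 -0.4161  0.2139] 168
top [ 470.7 -262.6] [13.4 24.1] 7.8 [ 0.4713 -0.2602  0.2138] 82
```

View pics/s4c.png

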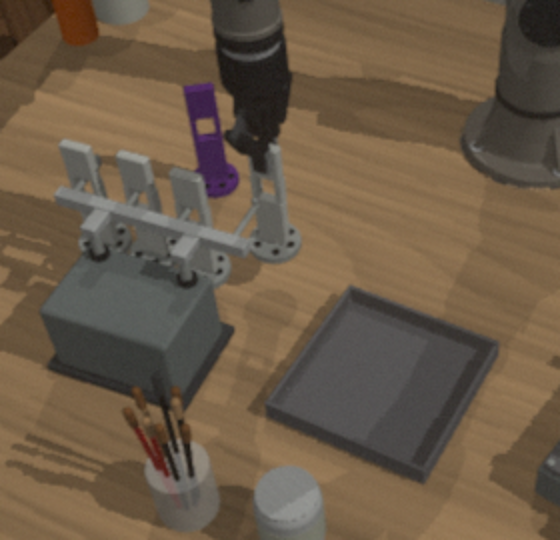

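Plunger A hangs free in the grip (crop px 270,220), the other three stay on their hooks, and the tray hasn't moved. I'll carry it to the tray's far-left quarter.

```bash
python3 -m pendant '[{"dx":0,"dy":2,"dz":3,"wx":0,"wy":0,"wz":0,"grip":0.5},{"dx":0,"dy":5,"dz":5,"wx":0,"wy":0,"wz":0,"grip":0.5},{"dx":0,"dy":9,"dz":5,"wx":0,"wy":0,"wz":0,"grip":0.5},{"dx":2,"dy":13,"dz":5,"wx":0,"wy":0,"wz":0,"grip":0.5},{"dx":5,"dy":16,"dz":5,"wx":0,"wy":0,"wz":0,"grip":0.5},{"dx":8,"dy":19,"dz":5,"wx":0,"wy":0,"wz":0,"grip":0.5},{"dx":11,"dy":22,"dz":5,"wx":0,"wy":0,"wz":0,"grip":0.5},{"dx":14,"dy":24,"dz":5,"wx":0,"wy":0,"wz":0,"grip":0.5},{"dx":15.2,"dy":25,"dz":5,"wx":0,"wy":0,"wz":0,"grip":0.5},{"dx":15.2,"dy":25,"dz":5,"wx":0,"wy":0,"wz":0,"grip":0.5},{"dx":15.2,"dy":25,"dz":3,"wx":0,"wy":0,"wz":0,"grip":0.5},{"dx":15.2,"dy":25,"dz":0,"wx":0,"wy":0,"wz":0,"grip":0.5},{"dx":15.2,"dy":25,"dz":-2,"wx":0,"wy":0,"wz":0,"grip":0.5},{"dx":15.2,"dy":25,"dz":-3.5,"wx":0,"wy":0,"wz":0,"grip":0.5},{"dx":15.2,"dy":25,"dz":-3.5,"wx":0,"wy":0,"wz":0,"grip":0.5}]'
python3 -c "
from h import *
st();W=cloud(shot('top'));tray(W);W=cloud(shot('scene'));tray(W)"
```

```text
time: 15.85
tool_pos: [0.5551, 0.0465, 0.1601]
orientation: [0.681, 0.732, -0.002, -0.001]
ft_force: [-0.6, -0.3, -3.3]
opening: 0.0134
grip_force: 59.5
t 15.8 tcp [0.5551 0.0465 0.1601] yang 4.1 F [-0.6 -0.3 -3.3] op 0.0134 gf 59.5
tray [505.1  -2.2] [214.1 208.1] 89.3 [0.4986 0.0855 0.0272] 503
tray [506.2  -1.9] [214.1 217.8] 88.8 [0.554  0.0276 0.0259] 1128
```

```bash
python3 -m pendant '[{"dx":0,"dy":0,"dz":-0.8,"wx":0,"wy":0,"wz":0,"grip":0.5},{"dx":0,"dy":0,"dz":-1.4,"wx":0,"wy":0,"wz":0,"grip":0.5},{"dx":0,"dy":0,"dz":-1.6,"wx":0,"wy":0,"wz":0,"grip":0.5},{"dx":0,"dy":0,"dz":-1.6,"wx":0,"wy":0,"wz":0,"grip":0.5},{"dx":0,"dy":0,"dz":-1.6,"wx":0,"wy":0,"wz":0,"grip":2},{"dx":0,"dy":0,"dz":-1.6,"wx":0,"wy":0,"wz":0,"grip":4},{"dx":0,"dy":0,"dz":-1.6,"wx":0,"wy":0,"wz":0,"grip":4},{"dx":0,"dy":0,"dz":-1.6,"wx":0,"wy":0,"wz":0,"grip":4},{"dx":0,"dy":0,"dz":2,"wx":0,"wy":0,"wz":0,"grip":4},{"dx":0,"dy":0,"dz":6,"wx":0,"wy":0,"wz":0,"grip":4},{"dx":0,"dy":0,"dz":12,"wx":0,"wy":0,"wz":0,"grip":4},{"dx":-4,"dy":-4,"dz":12,"wx":0,"wy":0,"wz":0,"grip":4},{"dx":-7,"dy":-9,"dz":12,"wx":0,"wy":0,"wz":0,"grip":4},{"dx":-8.5,"dy":-14,"dz":12,"wx":0,"wy":0,"wz":0,"grip":4},{"dx":-8.5,"dy":-19,"dz":12,"wx":0,"wy":0,"wz":0,"grip":4},{"dx":-8.5,"dy":-24,"dz":12,"wx":0,"wy":0,"wz":0,"grip":4},{"dx":-8.5,"dy":-28,"dz":12,"wx":0,"wy":0,"wz":0,"grip":4},{"dx":-8.5,"dy":-31.7,"dz":12,"wx":0,"wy":0,"wz":0,"grip":4},{"dx":-8.5,"dy":-31.7,"dz":12,"wx":0,"wy":0,"wz":0,"grip":4},{"dx":-8.5,"dy":-31.7,"dz":12,"wx":0,"wy":0,"wz":0,"grip":4}]'
python3 - <<'E'
from h import *
st();W=cloud(shot('top','t5.png'));tray(W);tops(W);print('in tray');tops(W,.36,.66,-.12,.12,.165,.19)
W=cloud(shot('scene'));tray(W);print('scene');tops(W);tops(W,.36,.66,-.12,.12,.165,.19)
E
```

```text
time: 17.95
tool_pos: [0.4716, -0.27, 0.2819]
orientation: [0.682, 0.731, 0.001, -0.001]
ft_force: [0.2, 0.3, -0.7]
opening: 0.0402
grip_force: 0.0
t 17.9 tcp [ 0.4716 -0.27    0.2819] yang 4.0 F [ 0.2  0.3 -0.7] op 0.0402 gf 0.0
tray [505.9  -1.9] [212.2 212.3] 88.4 [0.535  0.0206 0.0265] 1304
top [ 471.  -270.7] [13.9 40.3] 5.0 [ 0.4712 -0.2697  0.2142] 165
in tray
top [557.7  43.4] [14.3 39.6] 4.3 [0.5573 0.043  0.1751] 158
tray [506.9  -2. ] [214.2 215.6] 88.4 [0.5505 0.0236 0.0254] 1268
scene
top [ 486.7 -418. ] [16.1 41.2] 5.9 [ 0.4878 -0.416   0.2123] 99
top [ 474.9 -344.9] [18.6 40.8] 12.9 [ 0.4762 -0.3431  0.2126] 105
top [ 471.8 -270.8] [19.3 40.1] 5.4 [ 0.4747 -0.2693  0.212 ] 110
top [558.3  44.3] [16.6 39.6] 4.1 [0.5607 0.0454 0.174 ] 134
```

Plunger A stands in the tray. Next is B.

```bash
python3 -m pendant '[{"dx":0,"dy":0,"dz":-4,"wx":0,"wy":0,"wz":0,"grip":4},{"dx":0,"dy":0,"dz":-7,"wx":0,"wy":0,"wz":0,"grip":4},{"dx":0,"dy":0,"dz":-9,"wx":0,"wy":0,"wz":0,"grip":4},{"dx":0,"dy":0,"dz":-10.2,"wx":0,"wy":0,"wz":0,"grip":4},{"dx":0,"dy":0,"dz":-10.2,"wx":0,"wy":0,"wz":0,"grip":4},{"dx":0,"dy":0,"dz":-10.2,"wx":0,"wy":0,"wz":0,"grip":0.5},{"dx":0,"dy":0,"dz":-10.2,"wx":0,"wy":0,"wz":0,"grip":0.5},{"dx":0,"dy":0,"dz":-10.2,"wx":0,"wy":0,"wz":0,"grip":0.5},{"dx":0,"dy":0,"dz":-10.2,"wx":0,"wy":0,"wz":0,"grip":0.5},{"dx":0,"dy":0,"dz":-10.2,"wx":0,"wy":0,"wz":0,"grip":0.5},{"dx":0,"dy":0,"dz":-9.3,"wx":0,"wy":0,"wz":0,"grip":0.5},{"dx":0,"dy":0,"dz":-8.4,"wx":0,"wy":0,"wz":0,"grip":0.5},{"dx":0,"dy":0,"dz":-8.4,"wx":0,"wy":0,"wz":0,"grip":0.5},{"dx":-1,"dy":-0.07,"dz":-8.4,"wx":0,"wy":0,"wz":0,"grip":0.5},{"dx":-2,"dy":-0.15,"dz":-8.4,"wx":0,"wy":0,"wz":0,"grip":0.5},{"dx":-3,"dy":-0.22,"dz":-8.4,"wx":0,"wy":0,"wz":0,"grip":0.5},{"dx":-4,"dy":-0.29,"dz":-8.4,"wx":0,"wy":0,"wz":0,"grip":0.5},{"dx":-5,"dy":-0.37,"dz":-8.4,"wx":0,"wy":0,"wz":0,"grip":0.5},{"dx":-6.5,"dy":-0.48,"dz":-8.4,"wx":0,"wy":0,"wz":0,"grip":0.5},{"dx":-6.5,"dy":-0.48,"dz":-8.4,"wx":0,"wy":0,"wz":0,"grip":0.5}]'
python3 - <<'E'
from h import *
st();c=shot('scene','s6.png');W=cloud(c);tray(W);tops(W)
E
```

```text
time: 20.05
tool_pos: [0.4042, -0.2747, 0.198]
orientation: [0.682, 0.731, -0.001, -0.001]
ft_force: [0.3, 0.5, -2.5]
opening: 0.0132
grip_force: 59.0
t 20.1 tcp [ 0.4042 -0.2747  0.198 ] yang 4.0 F [ 0.3  0.5 -2.5] op 0.0132 gf 59.0
tray [505.8  -2.3] [215.1 217.5] 88.4 [0.5514 0.0257 0.025 ] 1286
top [ 415.6 -273. ] [23.3 40.4] 21.1 [ 0.4168 -0.2665  0.2139] 95
top [ 485.6 -416.7] [18.  41.1] 13.3 [ 0.4877 -0.416   0.2125] 99
top [ 471.4 -343.6] [41.  18.8] 89.8 [ 0.4757 -0.3437  0.2124] 104
```

```bash
python3 -m pendant '[{"dx":-1,"dy":2,"dz":3,"wx":0,"wy":0,"wz":0,"grip":0.5},{"dx":-1,"dy":5,"dz":5,"wx":0,"wy":0,"wz":0,"grip":0.5},{"dx":-1,"dy":9,"dz":5,"wx":0,"wy":0,"wz":0,"grip":0.5},{"dx":-1,"dy":13,"dz":5,"wx":0,"wy":0,"wz":0,"grip":0.5},{"dx":0,"dy":17,"dz":5,"wx":0,"wy":0,"wz":0,"grip":0.5},{"dx":2,"dy":21,"dz":5,"wx":0,"wy":0,"wz":0,"grip":0.5},{"dx":4,"dy":25,"dz":5,"wx":0,"wy":0,"wz":0,"grip":0.5},{"dx":5.2,"dy":29,"dz":5,"wx":0,"wy":0,"wz":0,"grip":0.5},{"dx":5.2,"dy":32,"dz":5,"wx":0,"wy":0,"wz":0,"grip":0.5},{"dx":5.2,"dy":32.3,"dz":4,"wx":0,"wy":0,"wz":0,"grip":0.5},{"dx":5.2,"dy":32.3,"dz":2,"wx":0,"wy":0,"wz":0,"grip":0.5},{"dx":5.2,"dy":32.3,"dz":0,"wx":0,"wy":0,"wz":0,"grip":0.5},{"dx":5.2,"dy":32.3,"dz":-2,"wx":0,"wy":0,"wz":0,"grip":0.5},{"dx":5.2,"dy":32.3,"dz":-3.5,"wx":0,"wy":0,"wz":0,"grip":0.5},{"dx":5.2,"dy":32.3,"dz":-3.5,"wx":0,"wy":0,"wz":0,"grip":0.5}]'
python3 -c "
from h import *
st();W=cloud(shot('top'));tray(W);W=cloud(shot('scene'));tray(W)"
```

```text
time: 21.6
tool_pos: [0.4573, 0.0485, 0.1613]
orientation: [0.681, 0.732, -0.002, -0.002]
ft_force: [-0.1, -0.1, -2.5]
opening: 0.0133
grip_force: 59.4
t 21.6 tcp [0.4573 0.0485 0.1613] yang 4.2 F [-0.1 -0.1 -2.5] op 0.0133 gf 59.4
tray [506.3  -2.1] [212.7 211.7] 88.2 [ 0.5813 -0.0988  0.0267] 596
tray [506.7  -1.9] [213.8 215.1] 88.5 [0.5469 0.0354 0.0253] 1303
```

```bash
python3 -m pendant '[{"dx":0,"dy":0,"dz":-0.8,"wx":0,"wy":0,"wz":0,"grip":0.5},{"dx":0,"dy":0,"dz":-1.5,"wx":0,"wy":0,"wz":0,"grip":0.5},{"dx":0,"dy":0,"dz":-1.7,"wx":0,"wy":0,"wz":0,"grip":0.5},{"dx":0,"dy":0,"dz":-1.7,"wx":0,"wy":0,"wz":0,"grip":0.5},{"dx":0,"dy":0,"dz":-1.7,"wx":0,"wy":0,"wz":0,"grip":2},{"dx":0,"dy":0,"dz":-1.7,"wx":0,"wy":0,"wz":0,"grip":4},{"dx":0,"dy":0,"dz":-1.7,"wx":0,"wy":0,"wz":0,"grip":4},{"dx":0,"dy":0,"dz":-1.7,"wx":0,"wy":0,"wz":0,"grip":4},{"dx":0,"dy":0,"dz":3,"wx":0,"wy":0,"wz":0,"grip":4},{"dx":0,"dy":0,"dz":7.5,"wx":0,"wy":0,"wz":0,"grip":4},{"dx":0,"dy":-2,"dz":12,"wx":0,"wy":0,"wz":0,"grip":4},{"dx":0,"dy":-7,"dz":12,"wx":0,"wy":0,"wz":0,"grip":4},{"dx":1.5,"dy":-12,"dz":12,"wx":0,"wy":0,"wz":0,"grip":4},{"dx":1.5,"dy":-17,"dz":12,"wx":0,"wy":0,"wz":0,"grip":4},{"dx":1.5,"dy":-22,"dz":12,"wx":0,"wy":0,"wz":0,"grip":4},{"dx":1.5,"dy":-27,"dz":12,"wx":0,"wy":0,"wz":0,"grip":4},{"dx":1.5,"dy":-32,"dz":12,"wx":0,"wy":0,"wz":0,"grip":4},{"dx":1.5,"dy":-36,"dz":12,"wx":0,"wy":0,"wz":0,"grip":4},{"dx":1.5,"dy":-39.2,"dz":12,"wx":0,"wy":0,"wz":0,"grip":4},{"dx":1.5,"dy":-39.2,"dz":12,"wx":0,"wy":0,"wz":0,"grip":4}]'
python3 - <<'E'
from h import *
s=st();print(s['q'].round(2));W=cloud(shot('top','t7.png'));tray(W);tops(W);print('in tray');tops(W,.36,.66,-.12,.12,.165,.19)
W=cloud(shot('scene'));print('scene');tops(W)
E
```

```text
time: 23.7
tool_pos: [0.4718, -0.3501, 0.2817]
orientation: [0.685, 0.729, -0.001, -0.0]
ft_force: [-1.1, -0.0, -0.4]
opening: 0.0403
grip_force: 0.0
t 23.7 tcp [ 0.4718 -0.3501  0.2817] yang 3.5 F [-1.1 -0.  -0.4] op 0.0403 gf 0.0
[ 1.2   0.53 -0.97  1.28  0.43  1.55  0.35]
tray [506.1  -2. ] [212.3 212.5] 88.4 [0.5056 0.0284 0.0259] 1540
top [ 483.6 -402.4] [13.5  9. ] 10.4 [ 0.4833 -0.4007  0.2129] 45
top [ 472.4 -344.8] [14.1 40.4] 4.1 [ 0.4725 -0.3438  0.2141] 169
in tray
top [557.6  43.3] [14.5 39.5] 6.4 [0.5572 0.0431 0.1753] 155
top [459.7  43.5] [14.  38.8] 4.2 [0.4591 0.0434 0.1752] 157
scene
top [ 485.6 -416.5] [16.7 43.3] 5.7 [ 0.4882 -0.4155  0.2123] 99
top [ 473.9 -344.8] [15.8 41.8] 5.2 [ 0.4759 -0.3447  0.2119] 104
```

Two plungers stand in the tray. Now C.

```bash
python3 -m pendant '[{"dx":0,"dy":0,"dz":-4,"wx":0,"wy":0,"wz":0,"grip":4},{"dx":0,"dy":0,"dz":-7,"wx":0,"wy":0,"wz":0,"grip":4},{"dx":0,"dy":0,"dz":-9,"wx":0,"wy":0,"wz":0,"grip":4},{"dx":0,"dy":0,"dz":-10.2,"wx":0,"wy":0,"wz":0,"grip":4},{"dx":0,"dy":0,"dz":-10.2,"wx":0,"wy":0,"wz":0,"grip":4},{"dx":0,"dy":0,"dz":-10.2,"wx":0,"wy":0,"wz":0,"grip":0.5},{"dx":0,"dy":0,"dz":-10.2,"wx":0,"wy":0,"wz":0,"grip":0.5},{"dx":0,"dy":0,"dz":-10.2,"wx":0,"wy":0,"wz":0,"grip":0.5},{"dx":0,"dy":0,"dz":-10.2,"wx":0,"wy":0,"wz":0,"grip":0.5},{"dx":0,"dy":0,"dz":-10.2,"wx":0,"wy":0,"wz":0,"grip":0.5},{"dx":0,"dy":0,"dz":-9.3,"wx":0,"wy":0,"wz":0,"grip":0.5},{"dx":0,"dy":0,"dz":-8.4,"wx":0,"wy":0,"wz":0,"grip":0.5},{"dx":0,"dy":0,"dz":-8.4,"wx":0,"wy":0,"wz":0,"grip":0.5},{"dx":-1,"dy":-0.07,"dz":-8.4,"wx":0,"wy":0,"wz":0,"grip":0.5},{"dx":-2,"dy":-0.15,"dz":-8.4,"wx":0,"wy":0,"wz":0,"grip":0.5},{"dx":-3,"dy":-0.22,"dz":-8.4,"wx":0,"wy":0,"wz":0,"grip":0.5},{"dx":-4,"dy":-0.29,"dz":-8.4,"wx":0,"wy":0,"wz":0,"grip":0.5},{"dx":-5,"dy":-0.37,"dz":-8.4,"wx":0,"wy":0,"wz":0,"grip":0.5},{"dx":-6.5,"dy":-0.48,"dz":-8.4,"wx":0,"wy":0,"wz":0,"grip":0.5},{"dx":-6.5,"dy":-0.48,"dz":-8.4,"wx":0,"wy":0,"wz":0,"grip":0.5}]'
python3 - <<'E'
from h import *
st();c=shot('scene','s8.png');W=cloud(c);tray(W);tops(W)
E
```

```text
time: 25.8
tool_pos: [0.406, -0.3488, 0.199]
orientation: [0.682, 0.731, -0.001, -0.001]
ft_force: [-0.6, -1.0, -2.7]
opening: 0.0128
grip_force: 59.3
t 25.8 tcp [ 0.406  -0.3488  0.199 ] yang 4.0 F [-0.6 -1.  -2.7] op 0.0128 gf 59.3
tray [506.1  -1.8] [213.2 216.3] 88.3 [0.5423 0.0344 0.0249] 1367
top [ 417.8 -347.2] [22.9 40.1] 18.3 [ 0.4187 -0.3393  0.2154] 97
top [ 486.4 -417.9] [16.6 40.5] 8.8 [ 0.4883 -0.4156  0.2121] 98
```

```bash
python3 -m pendant '[{"dx":-1,"dy":2,"dz":3,"wx":0,"wy":0,"wz":0,"grip":0.5},{"dx":-1,"dy":5,"dz":5,"wx":0,"wy":0,"wz":0,"grip":0.5},{"dx":-1,"dy":9,"dz":5,"wx":0,"wy":0,"wz":0,"grip":0.5},{"dx":-1,"dy":13,"dz":5,"wx":0,"wy":0,"wz":0,"grip":0.5},{"dx":-1,"dy":17,"dz":5,"wx":0,"wy":0,"wz":0,"grip":0.5},{"dx":0,"dy":21,"dz":5,"wx":0,"wy":0,"wz":0,"grip":0.5},{"dx":2,"dy":25,"dz":5,"wx":0,"wy":0,"wz":0,"grip":0.5},{"dx":5,"dy":28,"dz":5,"wx":0,"wy":0,"wz":0,"grip":0.5},{"dx":9,"dy":29.7,"dz":5,"wx":0,"wy":0,"wz":0,"grip":0.5},{"dx":13,"dy":29.7,"dz":5,"wx":0,"wy":0,"wz":0,"grip":0.5},{"dx":15,"dy":29.7,"dz":5,"wx":0,"wy":0,"wz":0,"grip":0.5},{"dx":15,"dy":29.7,"dz":4,"wx":0,"wy":0,"wz":0,"grip":0.5},{"dx":15,"dy":29.7,"dz":2,"wx":0,"wy":0,"wz":0,"grip":0.5},{"dx":15,"dy":29.7,"dz":0,"wx":0,"wy":0,"wz":0,"grip":0.5},{"dx":15,"dy":29.7,"dz":-2,"wx":0,"wy":0,"wz":0,"grip":0.5},{"dx":15,"dy":29.7,"dz":-3.5,"wx":0,"wy":0,"wz":0,"grip":0.5},{"dx":15,"dy":29.7,"dz":-3.5,"wx":0,"wy":0,"wz":0,"grip":0.5}]'
python3 -c "
from h import *
st();W=cloud(shot('top'));tray(W);W=cloud(shot('scene','s9.png'));tray(W)"
```

```text
time: 27.55
tool_pos: [0.5567, -0.051, 0.1619]
orientation: [0.681, 0.733, -0.002, -0.002]
ft_force: [0.5, -0.9, -2.8]
opening: 0.0131
grip_force: 60.0
t 27.6 tcp [ 0.5567 -0.051   0.1619] yang 4.2 F [ 0.5 -0.9 -2.8] op 0.0131 gf 60.0
tray [505.7  -2. ] [212.3 211.9] 88.4 [0.4855 0.0367 0.026 ] 1369
tray [505.6  -1.4] [214.1 218.2] 89.0 [0.5618 0.0319 0.0252] 1402
```

```bash
python3 -m pendant '[{"dx":0,"dy":0,"dz":-0.8,"wx":0,"wy":0,"wz":0,"grip":0.5},{"dx":0,"dy":0,"dz":-1.5,"wx":0,"wy":0,"wz":0,"grip":0.5},{"dx":0,"dy":0,"dz":-1.7,"wx":0,"wy":0,"wz":0,"grip":0.5},{"dx":0,"dy":0,"dz":-1.7,"wx":0,"wy":0,"wz":0,"grip":0.5},{"dx":0,"dy":0,"dz":-1.7,"wx":0,"wy":0,"wz":0,"grip":2},{"dx":0,"dy":0,"dz":-1.7,"wx":0,"wy":0,"wz":0,"grip":4},{"dx":0,"dy":0,"dz":-1.7,"wx":0,"wy":0,"wz":0,"grip":4},{"dx":0,"dy":0,"dz":-1.7,"wx":0,"wy":0,"wz":0,"grip":4},{"dx":0,"dy":0,"dz":3,"wx":0,"wy":0,"wz":0,"grip":4},{"dx":0,"dy":0,"dz":7.5,"wx":0,"wy":0,"wz":0,"grip":4},{"dx":0,"dy":-2,"dz":12,"wx":0,"wy":0,"wz":0,"grip":4},{"dx":-1,"dy":-7,"dz":12,"wx":0,"wy":0,"wz":0,"grip":4},{"dx":-3,"dy":-11,"dz":12,"wx":0,"wy":0,"wz":0,"grip":4},{"dx":-4,"dy":-16,"dz":12,"wx":0,"wy":0,"wz":0,"grip":4},{"dx":-5,"dy":-21,"dz":12,"wx":0,"wy":0,"wz":0,"grip":4},{"dx":-6,"dy":-26,"dz":12,"wx":0,"wy":0,"wz":0,"grip":4},{"dx":-7.2,"dy":-31,"dz":12,"wx":0,"wy":0,"wz":0,"grip":4},{"dx":-7.2,"dy":-36,"dz":12,"wx":0,"wy":0,"wz":0,"grip":4},{"dx":-7.2,"dy":-36.6,"dz":12,"wx":0,"wy":0,"wz":0,"grip":4},{"dx":-7.2,"dy":-36.6,"dz":12,"wx":0,"wy":0,"wz":0,"grip":4}]'
python3 - <<'E'
from h import *
s=st();print(s['q'].round(2));W=cloud(shot('top','t10.png'));tray(W);tops(W);print('in tray');tops(W,.36,.66,-.12,.12,.165,.19)
W=cloud(shot('scene'));print('scene');tops(W)
E
```

```text
time: 29.65
tool_pos: [0.4858, -0.4195, 0.2832]
orientation: [0.683, 0.731, 0.0, -0.0]
ft_force: [0.7, 0.4, -0.8]
opening: 0.0401
grip_force: 0.0
t 29.6 tcp [ 0.4858 -0.4195  0.2832] yang 3.9 F [ 0.7  0.4 -0.8] op 0.0401 gf 0.0
[ 1.19  0.66 -0.99  1.09  0.54  1.63  0.42]
tray [506.   -2.1] [212.5 212.3] 88.4 [0.5304 0.0208 0.0253] 1737
top [ 484.7 -417.7] [13.9 40. ] 4.7 [ 0.4847 -0.4161  0.2142] 169
in tray
top [557.8  43.2] [14.5 39.2] 4.5 [0.5572 0.043  0.1753] 156
top [559.2 -54.2] [14.3 39.8] 3.7 [ 0.5587 -0.0538  0.1748] 159
top [459.7  43.6] [14.1 39. ] 4.6 [0.4592 0.0434 0.175 ] 158
scene
top [ 486.1 -417.5] [15.7 42.9] 2.4 [ 0.4882 -0.4173  0.2123] 99
```

```bash
python3 -m pendant '[{"dx":0,"dy":0,"dz":-4,"wx":0,"wy":0,"wz":0,"grip":4},{"dx":0,"dy":0,"dz":-7,"wx":0,"wy":0,"wz":0,"grip":4},{"dx":0,"dy":0,"dz":-9,"wx":0,"wy":0,"wz":0,"grip":4},{"dx":0,"dy":0,"dz":-10.2,"wx":0,"wy":0,"wz":0,"grip":4},{"dx":0,"dy":0,"dz":-10.2,"wx":0,"wy":0,"wz":0,"grip":4},{"dx":0,"dy":0,"dz":-10.2,"wx":0,"wy":0,"wz":0,"grip":0.5},{"dx":0,"dy":0,"dz":-10.2,"wx":0,"wy":0,"wz":0,"grip":0.5},{"dx":0,"dy":0,"dz":-10.2,"wx":0,"wy":0,"wz":0,"grip":0.5},{"dx":0,"dy":0,"dz":-10.2,"wx":0,"wy":0,"wz":0,"grip":0.5},{"dx":0,"dy":0,"dz":-10.2,"wx":0,"wy":0,"wz":0,"grip":0.5},{"dx":0,"dy":0,"dz":-9.3,"wx":0,"wy":0,"wz":0,"grip":0.5},{"dx":0,"dy":0,"dz":-8.4,"wx":0,"wy":0,"wz":0,"grip":0.5},{"dx":0,"dy":0,"dz":-8.4,"wx":0,"wy":0,"wz":0,"grip":0.5},{"dx":-1,"dy":-0.07,"dz":-8.4,"wx":0,"wy":0,"wz":0,"grip":0.5},{"dx":-2,"dy":-0.15,"dz":-8.4,"wx":0,"wy":0,"wz":0,"grip":0.5},{"dx":-3,"dy":-0.22,"dz":-8.4,"wx":0,"wy":0,"wz":0,"grip":0.5},{"dx":-4.5,"dy":-0.33,"dz":-8.4,"wx":0,"wy":0,"wz":0,"grip":0.5},{"dx":-6,"dy":-0.44,"dz":-8.4,"wx":0,"wy":0,"wz":0,"grip":0.5},{"dx":-8,"dy":-0.59,"dz":-8.4,"wx":0,"wy":0,"wz":0,"grip":0.5},{"dx":-8,"dy":-0.59,"dz":-8.4,"wx":0,"wy":0,"wz":0,"grip":0.5}]'
python3 - <<'E'
from h import *
st();c=shot('scene','s11.png');W=cloud(c);tray(W);tops(W)
E
```

```text
time: 31.75
tool_pos: [0.4022, -0.4245, 0.1996]
orientation: [0.683, 0.731, -0.002, -0.001]
ft_force: [-0.2, -0.1, -2.4]
opening: 0.013
grip_force: 60.4
t 31.8 tcp [ 0.4022 -0.4245  0.1996] yang 3.9 F [-0.2 -0.1 -2.4] op 0.013 gf 60.4
tray [506.2  -2.3] [213.9 217.2] 88.4 [0.5628 0.0288 0.0243] 1451
top [ 415.2 -422.8] [25.2 41.5] 18.0 [ 0.4131 -0.4146  0.2152] 97
```

```bash
python3 -m pendant '[{"dx":-0.5,"dy":2,"dz":3,"wx":0,"wy":0,"wz":0,"grip":0.5},{"dx":-0.5,"dy":5,"dz":5,"wx":0,"wy":0,"wz":0,"grip":0.5},{"dx":-0.5,"dy":9,"dz":5,"wx":0,"wy":0,"wz":0,"grip":0.5},{"dx":-0.5,"dy":13,"dz":5,"wx":0,"wy":0,"wz":0,"grip":0.5},{"dx":-0.5,"dy":17,"dz":5,"wx":0,"wy":0,"wz":0,"grip":0.5},{"dx":-0.5,"dy":21,"dz":5,"wx":0,"wy":0,"wz":0,"grip":0.5},{"dx":0,"dy":25,"dz":5,"wx":0,"wy":0,"wz":0,"grip":0.5},{"dx":1,"dy":29,"dz":5,"wx":0,"wy":0,"wz":0,"grip":0.5},{"dx":3,"dy":33,"dz":5,"wx":0,"wy":0,"wz":0,"grip":0.5},{"dx":5,"dy":36,"dz":5,"wx":0,"wy":0,"wz":0,"grip":0.5},{"dx":5.4,"dy":37.2,"dz":5,"wx":0,"wy":0,"wz":0,"grip":0.5},{"dx":5.4,"dy":37.2,"dz":4,"wx":0,"wy":0,"wz":0,"grip":0.5},{"dx":5.4,"dy":37.2,"dz":2,"wx":0,"wy":0,"wz":0,"grip":0.5},{"dx":5.4,"dy":37.2,"dz":0,"wx":0,"wy":0,"wz":0,"grip":0.5},{"dx":5.4,"dy":37.2,"dz":-2,"wx":0,"wy":0,"wz":0,"grip":0.5},{"dx":5.4,"dy":37.2,"dz":-3.5,"wx":0,"wy":0,"wz":0,"grip":0.5},{"dx":5.4,"dy":37.2,"dz":-3.5,"wx":0,"wy":0,"wz":0,"grip":0.5}]'
python3 -c "
from h import *
st();W=cloud(shot('top'));tray(W);W=cloud(shot('scene'));tray(W)"
```

```text
time: 33.5
tool_pos: [0.4581, -0.0522, 0.1626]
orientation: [0.681, 0.732, -0.002, -0.002]
ft_force: [-0.2, 0.2, -3.4]
opening: 0.0129
grip_force: 60.4
t 33.5 tcp [ 0.4581 -0.0522  0.1626] yang 4.1 F [-0.2  0.2 -3.4] op 0.0129 gf 60.4
tray [505.9  -1.5] [211.8 212.4] 88.3 [0.4965 0.0417 0.026 ] 1255
tray [505.3  -1.9] [215.  217.2] 88.3 [0.5593 0.0251 0.025 ] 1486
```

```bash
python3 -m pendant '[{"dx":0,"dy":0,"dz":-0.8,"wx":0,"wy":0,"wz":0,"grip":0.5},{"dx":0,"dy":0,"dz":-1.5,"wx":0,"wy":0,"wz":0,"grip":0.5},{"dx":0,"dy":0,"dz":-1.7,"wx":0,"wy":0,"wz":0,"grip":0.5},{"dx":0,"dy":0,"dz":-1.7,"wx":0,"wy":0,"wz":0,"grip":0.5},{"dx":0,"dy":0,"dz":-1.7,"wx":0,"wy":0,"wz":0,"grip":2},{"dx":0,"dy":0,"dz":-1.7,"wx":0,"wy":0,"wz":0,"grip":4},{"dx":0,"dy":0,"dz":-1.7,"wx":0,"wy":0,"wz":0,"grip":4},{"dx":0,"dy":0,"dz":-1.7,"wx":0,"wy":0,"wz":0,"grip":4},{"dx":0,"dy":0,"dz":3,"wx":0,"wy":0,"wz":0,"grip":4},{"dx":0,"dy":0,"dz":7.5,"wx":0,"wy":0,"wz":0,"grip":4},{"dx":0,"dy":-2,"dz":12,"wx":0,"wy":0,"wz":0,"grip":4},{"dx":-2,"dy":-7,"dz":15,"wx":0,"wy":0,"wz":0,"grip":4},{"dx":-4,"dy":-11,"dz":15,"wx":0,"wy":0,"wz":0,"grip":4},{"dx":-5,"dy":-15,"dz":15,"wx":0,"wy":0,"wz":0,"grip":4},{"dx":-5,"dy":-19,"dz":15,"wx":0,"wy":0,"wz":0,"grip":4},{"dx":-5,"dy":-23,"dz":15,"wx":0,"wy":0,"wz":0,"grip":4},{"dx":-5,"dy":-23,"dz":15,"wx":0,"wy":0,"wz":0,"grip":4},{"dx":-5,"dy":-23,"dz":15,"wx":0,"wy":0,"wz":0,"grip":4}]'
python3 - <<'E'
from h import *
st();W=cloud(shot('top','t12.png'));tray(W);tops(W);print('in tray');tops(W,.36,.66,-.12,.12,.165,.19)
rect(W,b(W,.48,.6,.24,.36,.095,.112),'bar'); rect(W,b(W,.33,.42,.22,.32,.085,.11),'tab')
E
```

```text
time: 35.4
tool_pos: [0.4107, -0.2813, 0.3149]
orientation: [0.682, 0.732, 0.001, -0.001]
ft_force: [-0.4, 1.2, 0.8]
opening: 0.0402
grip_force: 0.0
t 35.4 tcp [ 0.4107 -0.2813  0.3149] yang 4.1 F [-0.4  1.2  0.8] op 0.0402 gf 0.0
tray [506.1  -1.8] [212.4 212.6] 88.4 [ 0.4943 -0.0043  0.0242] 1942
in tray
top [557.8  43.2] [14.6 39.1] 3.5 [0.5573 0.0431 0.175 ] 155
top [559.5 -54. ] [14.7 39.7] 4.9 [ 0.5586 -0.0538  0.1751] 161
top [461.3 -50.2] [14.2 38.9] 4.0 [ 0.4603 -0.0501  0.175 ] 153
top [459.7  43.5] [14.1 38.9] 4.7 [0.4591 0.0434 0.1752] 158
bar [541.1 298.6] [72.2 22.3] 79.2 [0.5406 0.2967 0.1053] 380
tab [370.8 274.8] [10.  17.9] 81.9 [0.3715 0.2736 0.0997] 63
```

View pics/t12.png

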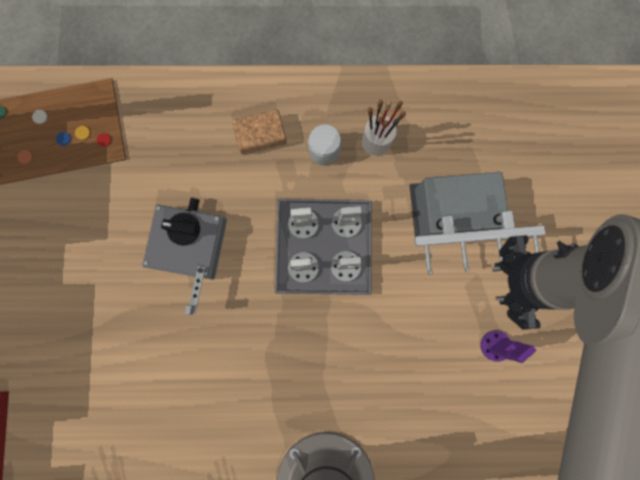

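All four plungers stand in the tray (px 300–350, 215–270), the handle is across the box, the hasp is out at (195,290), and the bystanders and the purple look-alike haven't moved. I'm handing in.

```bash
python3 -c "
from plant import ctrl
print(ctrl.close_job())"
```

```text
the job is handed in; nothing more can be done
None
```

The job is handed in (no verdict came back): the handle is off, the hasp is fully out, all four plungers stand in the wash tray, and the last top view shows the jar, tin, sponge and purple look-alike still in place.

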